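# Shut the stock case and turn its cam latch home

### The job

Swing the lid of the bottle case all the way shut, then turn the latch handle clockwise (seen from above) by its black knob: it rides up the steel cam and must be left dropped down in the low notch behind the crest, holding the lid's tongue. Go by feel and stop when it drops, do not force the handle hard against the cam or the stop behind the notch, and leave the other things on the table undisturbed.

Things in the scene. Friction and masses are not known exactly. Their poses are not given: they have to be found in the camera images.
- case: Fixed grey steel box, 180 (x) x 260 (y) x 100 mm high, full of small bottles. Origin: centre of its underside, on the table; its front faces its own -x (to the robot, within 0.25 rad), z up. In front of it a ledge, top 85 mm above the table, carries the latch and its cam; it reaches to 228 mm ahead of the origin, y -67 to +83 mm.
- lid (a joint): Lid angle, rad: 0 shut, grows as it opens (starts 0.4 to 0.8). Hinge: the far top edge (case x +90, z 101 mm, along y). Lid 184 x 264 x 6 mm, top at 107 mm when shut. Stiff hinge: the lid stays where left; 1 to 5 N down near its front edge moves it. A flat tongue 30 mm wide sticks out 68 mm from its front edge over the ledge (case y -8 to +22 mm).
- lid_edge (a point): Point on the lid's upper face, on its centre line, 160 mm from the hinge (24 mm in from the front edge).
- latch_pivot (a point): The latch's upright pivot axis at the ledge top, at (-140, -30, 85) mm in the case frame. The cam round it is set differently each time and not measured: the notch's middle is anywhere from 1.05 to 1.65 rad of turn, the ramp begins 0.8 rad before. Climbing takes 4 to 12 N sideways at the knob; in the notch the handle cannot turn on or back, more push only loads the stop (25 N is too much).
- latch (a joint): Turn of the latch handle, rad, growing clockwise seen from above. At 0 its bar points to case -x (to the robot), at 1.57 to case +y, along the case front. Starts -0.25 to 0.1. Steel bar 16 mm wide, 10 mm thick, 78 mm long, top 123 mm above the table at the start. A spring and its weight press it down with 3 to 5 N; it can rise 8 mm. The knob stands 70 mm from the pivot.
- latch_knob (a point): Point on the axis of the round black knob, 20 mm diameter, 51 mm tall above the bar, 25 mm below its top. Above the table the point is 149 mm high at the start, 155 mm on the crest and 145 mm when the handle lies in the notch (knob top 174, 180 and 170 mm).
- bottle_a: Loose white dropper bottle, 32 mm diameter, 77 mm tall, on the table left of the ledge. Origin under its centre. Leave alone.
- bottle_b: Loose white dropper bottle like the other, right of the ledge. Leave alone.
- bottle_c: Loose amber bottle, 40 mm diameter, 82 mm tall, at the left. Leave alone.
- tape_roll: Loose cardboard tape core, 90 mm diameter, 48 mm tall, right of the case. Leave alone.
- phone: Phone lying flat at the left, 150 x 73 x 8 mm. Leave alone.
- carton_small: Small closed carton, 90 x 60 x 45 mm, at the right. Leave alone.
- cup: White mug, 72 mm wide, 80 mm tall, at the right. Leave alone.
- latch_foot (a point): Lowest point of the handle's 12 mm round foot, under the knob; 92 mm above the table at the start. Turning on, it slides along a flat steel track, then up a ramp (0.6 rad long, 9 degrees steep, lifts the handle 6 mm), over a short crest and drops 10 mm into a notch 17 mm wide with sheer sides, 4 mm lower than the start level; then a stop it cannot pass.

How it is judged:
By the outcome, as a careful person would: the job done as asked, in the order asked, and still so for the second after the job is handed in, with the robot touching nothing.
It also fails if it takes over 72 s, if anything falls off the work surface, if the arm or the gripper's body presses on something with over 40 N, if the wrist force passes 120 N, or if a joint passes its speed limit or range.

### The arm

A 6-joint arm with a two-finger parallel gripper is mounted at the origin on the work surface. World frame = base frame: x ahead of the robot, y to its left, z up, the work surface at z = 0. Lengths are in m, angles in rad, forces in N, time in s.
With the tool pointing down it reaches from about 0.35 to 0.975 m from the base axis. Payload 4.9 kg.
Tool frame: the origin (TCP) lies midway between the tips of the shut fingers; the grasp point (between the pads) lies 19 mm behind it; z points along the fingers, y is the direction in which the jaws open and shut (so a half turn about z gives the same grasp; the last joint's range is limited). The gripper opens to 85 mm and grips with 20 to 120 N. Pads are 22 mm wide; open, the fingers measure 114 mm over their backs; the gripper's body (76 mm by 85 mm) begins 54 mm behind the grasp point. The pads swing forward as they close: fully open they stand 13 mm farther back than shut.
Start: joints at [1.231, 0.053, 1.613, -0, 1.476, -0.119], TCP at [0.137, 0.61, 0.231] pointing down, gripper open.
Joint ranges: [-3.01, 3.01], [-1.01, 2.22], [0.06, 2.58], [-1.02, 4.17], [0.09, 2.62], [-3.14, 3.14]. Speed limits (rad/s): [2.57, 2.57, 3.14, 3.14, 3.14, 3.14].

### API

Orientations are given as a rotation vector (axis times angle).
In Python, from station import ctrl gives the robot as it stands.
- The arm moves only by the tool apply_moves, never from a script. Its argument "rows" is a list of rows, each a list of 6 numbers: the shift along the tool's x, y, z in cm, then the turn, a rotation vector about the tool's x, y, z in units of 5 degrees (1.0 is 5 degrees). In form: [[x, y, z, rx, ry, rz], ...]. A call has 1 to 20 rows; each row is the pose to reach, as a shift and turn from the pose measured when the call began, along the tool's axes at that moment; what a row does not reach only later rows make up. A row lasts 1/10 s, in which the tool goes at most 50 mm and 8.59 degrees, less where a joint would pass 70% of its speed; a pose out of reach is approached as far as the arm can. A call with a gripper value outside its range is refused whole. "grip" is the closure, from 0 (fully open) to 1 (shut), set as the call begins (left out, the last holds). The fingers move at their own pace and stop on an object; "squeeze" is the grip in N (left out, the last holds). Time passes only in rows, so rows that repeat a pose let the fingers close. It gives the time, the measured TCP pose, the force and the opening at its end, in the units of the state.
- ctrl.get_obs(): the state, without advancing time (a new reading comes with each control period).
- ctrl.get_image(name): name is "side" or "top"; returns a dict with "color" (480x640x3 uint8, blue, green, red), "mtx" (3x3 intrinsics, pixels), "rvec" (rotation vector, rad) and "tvec" (3), from world to camera coordinates, as OpenCV has them. Camera axes: x right, y down, z forward; pixel columns grow to the right and rows downward; lengths in m; the calibration is good to about 2 mm. A picture is of the moment at which its call begins. There is no depth.
- ctrl.finish_job(): hands the job in, once; it reports no verdict.
The state is a dict: "t": time; "q": joint angles; "dq": joint speeds; "effort": joint torques, N m; "tool_pos": TCP position; "tool_rot": TCP orientation; "contact_force": force on the tool from outside, world axes, zero at the start; "wrist_torque": the same for the moment, N m; "opening": finger opening in m.
Only numpy, scipy, OpenCV 4.12 (cv2) and the standard library are available. Lean on these libraries where they do the work, as an engineer would, in place of code of your own. Each camera call takes 0.05 s, during which the arm holds its last target.

## Working session

There is one attempt and no reset: what is moved stays moved. The work goes in short steps, Python scripts to look and compute and a tool call to move; the robot and the scene stay as the last step left them, time stands still between calls to the robot, and variables do not carry over. Pictures are saved under pics/ and viewed, and the job is handed in when it is done.

Besides the shell and the picture viewer there is one more tool, called after "Request:" by a JSON object that holds its "fn" and its "kwargs". apply_moves: Moves the arm, as the interface text tells. Its arguments: {"type":"object","properties":{"rows":{"type":"array","items":{"type":"array","items":{"type":"number"}}},"grip":{"type":"number"},"squeeze":{"type":"number"}},"required":["rows"]}

```bash
mkdir -p pics; ls
python3 - <<'E'
from station import ctrl
import cv2,pickle
o=ctrl.get_obs(); print(o)
for n in ("side","top"):
    d=ctrl.get_image(n); cv2.imwrite(f"pics/{n}0.png",d["color"]); pickle.dump(d,open(f"{n}0.pkl","wb")); print(n,d["mtx"],d["rvec"],d["tvec"])
E
```

```text
pics
{'t': 0.0, 'q': array([ 1.23102128e+00,  5.33538500e-02,  1.61428197e+00, -2.71978384e-05,
        1.47602307e+00, -1.18992251e-01]), 'dq': array([-0.00147958,  0.00212094, -0.00116243,  0.00015078, -0.00143859,
        0.00065085]), 'effort': array([ 7.08883199e-04, -3.93680406e+01, -3.70170665e+01, -8.78251353e-05,
        7.01928380e-03, -1.24505837e-05]), 'tool_pos': array([0.1366634 , 0.60923483, 0.23007208]), 'tool_rot': array([-0.34604777, -3.12202806,  0.00316985]), 'contact_force': array([-0.30705345,  1.20306629,  0.08288677]), 'wrist_torque': array([0.04675501, 0.00983879, 0.01205166]), 'opening': 0.08569612540390296}
side [[503.09998641   0.         315.49560276]
 [  0.         503.09998641 238.59106631]
 [  0.           0.           1.        ]] [ 2.39641061 -0.5309813   0.17567595] [-0.53087981  0.24366592  1.13339622]
top [[477.59780552   0.         325.30052669]
 [  0.         477.59780552 235.82077347]
 [  0.           0.           1.        ]] [ 2.17287908 -2.04344626  0.21484364] [-0.04497471  0.57632387  1.12081754]
```

View pics/side0.png

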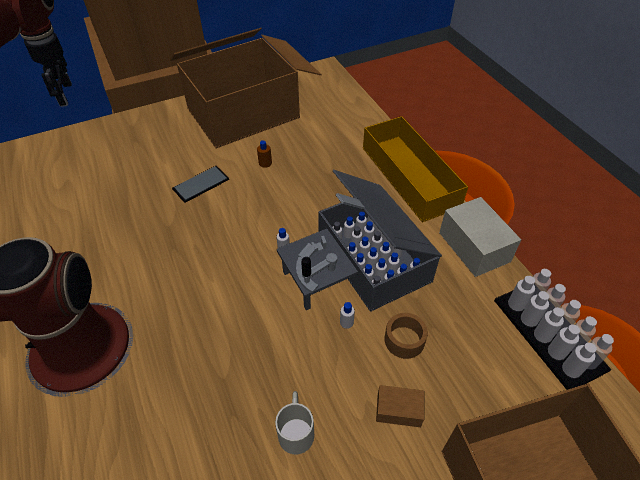

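View pics/top0.png

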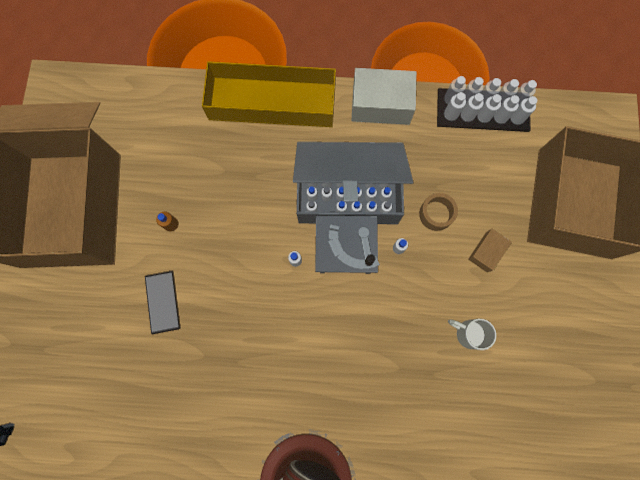

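Both views are clear: the case is at about (350,180) in top, the ledge at (347,245), the knob at (370,260), and the lid is open. I'll zoom in.

```bash
cat > h.py <<'E'
import numpy as np,cv2,pickle
def cam(d):
    R=cv2.Rodrigues(np.array(d["rvec"]))[0]; t=np.array(d["tvec"]).ravel(); return d["mtx"],R,t
def ray(d,u,v):
    K,R,t=cam(d); p=cv2.undistortPoints(np.array([[[u,v]]],float),K,None).ravel()
    return -R.T@t, R.T@np.array([p[0],p[1],1.])
def onz(d,u,v,z):
    c,r=ray(d,u,v); return c+r*(z-c[2])/r[2]
def proj(d,P):
    return cv2.projectPoints(np.array(P,float).reshape(-1,3),np.array(d["rvec"],float),np.array(d["tvec"],float),d["mtx"],None)[0].reshape(-1,2)
def tri(d1,uv1,d2,uv2):
    K1,R1,t1=cam(d1);K2,R2,t2=cam(d2)
    X=cv2.triangulatePoints(K1@np.c_[R1,t1],K2@np.c_[R2,t2],np.array(uv1,float).reshape(2,1),np.array(uv2,float).reshape(2,1)).ravel()
    return X[:3]/X[3]
def load(n): return pickle.load(open(n,"rb"))
E
python3 - <<'E'
from h import *
for n,(x,y,w,h) in {"top":(280,130,150,150),"side":(265,160,190,160)}.items():
    im=load(n+"0.pkl")["color"][y:y+h,x:x+w]
    s=4 if n=="top" else 3.7
    cv2.imwrite(f"pics/{n}0z.png",cv2.resize(im,None,fx=s,fy=s,interpolation=cv2.INTER_CUBIC))
E
```

```text
(no output)
```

View pics/top0z.png

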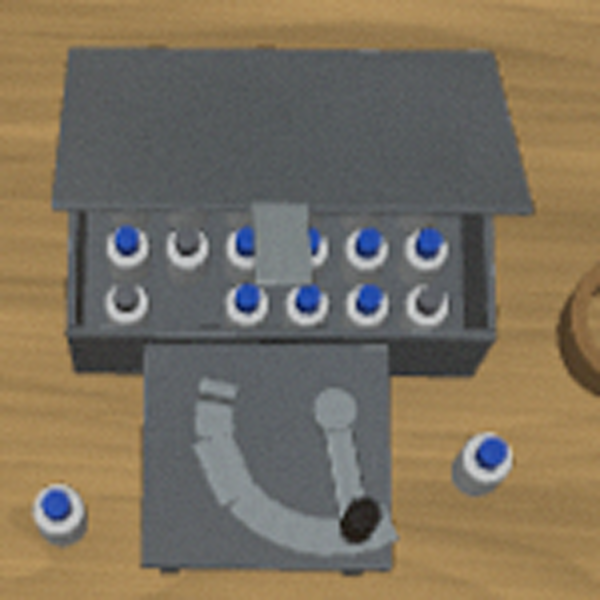

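View pics/side0z.png

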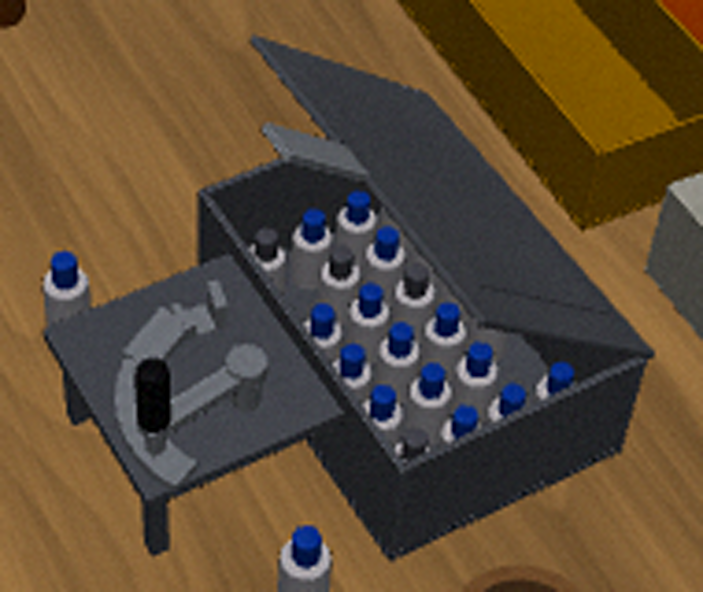

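```bash
cat > m1.py <<'E'
from h import *
T=load("top0.pkl");S=load("side0.pkl")
tp=lambda u,v:((u+.5)/4-.5+280,(v+.5)/4-.5+130)
sp=lambda u,v:((u+.5)/3.7-.5+265,(v+.5)/3.7-.5+160)
pts=[((143,567),.085,(-.228,.083)),((392,571),.085,(-.228,-.067)),((68,337),.1,(-.09,.13)),((496,338),.1,(-.09,-.13)),((335,408),.123,(-.140,-.030))]
W=np.array([onz(T,*tp(*a),z)[:2] for a,z,_ in pts]);C=np.array([c for *_,c in pts])
print(W.round(4))
ps=[((45,328),.085,(-.228,.083)),((147,498),.085,(-.228,-.067)),((203,190),.1,(-.09,.13)),((403,470),.1,(-.09,-.13)),((652,352),.1,(.09,-.13)),((246,357),.123,(-.140,-.030))]
Ws=np.array([onz(S,*sp(*a),z)[:2] for a,z,_ in ps]);Cs=np.array([c for *_,c in ps]);print(Ws.round(4))
def fit(W,C):
    mw,mc=W.mean(0),C.mean(0);H=(C-mc).T@(W-mw);th=np.arctan2(H[0,1]-H[1,0],H[0,0]+H[1,1])
    R=np.array([[np.cos(th),-np.sin(th)],[np.sin(th),np.cos(th)]]);o=mw-R@mc
    print("th",th,"o",o,"res mm",(1e3*(W-(C@R.T+o))).round(1).tolist());return th,o
fit(W,C);fit(Ws,Cs);th,o=fit(np.r_[W,Ws],np.r_[C,Cs])
R=np.array([[np.cos(th),-np.sin(th)],[np.sin(th),np.cos(th)]])
lc=tri(T,tp(53,209),S,sp(250,37)); rc=tri(T,tp(534,213),S,sp(478,325))
for p in (lc,rc): print("lid corner",p.round(4),"case",(R.T@(p[:2]-o)).round(4),"ang",np.arctan2(p[2]-.107,.09-(R.T@(p[:2]-o))[0]))
kt=onz(T,*tp(362,517),.174); ks=onz(S,*sp(154,366),.174); k3=tri(T,tp(362,517),S,sp(154,366))
for k in (kt,ks,k3):
    c=R.T@(k[:2]-o)-[-.14,-.03]; print("knob",k.round(4),"r",np.hypot(*c).round(4),"turn",np.arctan2(c[1],-c[0]).round(3))
np.savez("case.npz",th=th,o=o)
# notch in top
for uv in ((217,387),(215,402),(212,440),(232,505)):
    p=onz(T,*tp(*uv),.092)[:2];c=R.T@(p-o)-[-.14,-.03];print("track",uv,np.hypot(*c).round(4),np.arctan2(c[1],-c[0]).round(3))
E
python3 m1.py
```

```text
[[ 0.4849  0.0085]
 [ 0.4916 -0.1397]
 [ 0.6194  0.0623]
 [ 0.6346 -0.1953]
 [ 0.5803 -0.0987]]
[[ 0.488   0.0084]
 [ 0.4945 -0.139 ]
 [ 0.6254  0.062 ]
 [ 0.6368 -0.195 ]
 [ 0.8203 -0.1832]
 [ 0.5815 -0.0945]]
th 0.05524353028231137 o [ 0.71695812 -0.06121714] res mm [[0.2, -0.6], [-1.4, 1.0], [-0.6, -1.3], [0.3, 0.7], [1.4, 0.2]]
th 0.056436255347937156 o [ 0.72054989 -0.05979454] res mm [[-0.3, -1.8], [-2.2, 0.6], [2.1, -2.9], [-1.2, -0.3], [2.6, 1.3], [-1.0, 3.1]]
th 0.05768296835777636 o [ 0.71888373 -0.06019284] res mm [[-1.6, -1.1], [-3.5, 0.5], [-2.2, -2.1], [-1.9, -0.1], [-0.6, -0.5], [1.5, -1.1], [-0.6, 1.2], [3.9, -2.4], [0.3, 0.2], [4.1, 1.6], [0.6, 3.7]]
lid corner [0.6605 0.0664 0.2207] case [-0.051   0.1298] ang 0.6785457599749464
lid corner [ 0.6737 -0.1956  0.2191] case [-0.0529 -0.1326] ang 0.6650931011057488
knob [ 0.5081 -0.1128  0.174 ] r 0.0742 turn -0.141
knob [ 0.5132 -0.1132  0.174 ] r 0.0693 turn -0.161
knob [ 0.5107 -0.1133  0.1741] r 0.0717 turn -0.154
track (217, 387) 0.0707 1.842
track (215, 402) 0.07 1.71
track (212, 440) 0.0724 1.38
track (232, 505) 0.0795 0.838
```

Fit agrees to about 2–3 mm: case yaw is about 0.056, lid angle 0.67, knob radius 71 mm (70 given) and latch turn −0.15. The helper below converts targets into rows. I'll lift first and go above the lid.

```bash
cat >> h.py <<'E'
from scipy.spatial.transform import Rotation as Ro
TH=0.0568;O=np.array([.7187,-.0605])
def c2w(x,y,z):
    c,s=np.cos(TH),np.sin(TH); return np.array([O[0]+c*x-s*y,O[1]+s*x+c*y,z])
def w2c(p):
    c,s=np.cos(TH),np.sin(TH); d=np.array(p[:2])-O; return np.array([c*d[0]+s*d[1],-s*d[0]+c*d[1],p[2]])
def down(yaw_y): # tool y at world yaw
    y=np.array([np.cos(yaw_y),np.sin(yaw_y),0]);z=np.array([0,0,-1.]);return Ro.from_matrix(np.c_[np.cross(y,z),y,z])
def row(o,p,R):
    R0=Ro.from_rotvec(o["tool_rot"]); s=R0.inv().apply(np.array(p)-o["tool_pos"])*100
    r=(R0.inv()*R).as_rotvec()/np.radians(5); return np.r_[s,r].round(2).tolist()
def st(o):
    print("t",round(o["t"],2),"case mm",(1e3*w2c(o["tool_pos"])).round(1),"F",o["contact_force"].round(1),"open",round(o["opening"]*1e3,1),"q",o["q"].round(2))
E
python3 - <<'E'
from h import *; from station import ctrl
o=ctrl.get_obs();st(o)
R=down(TH+np.pi/2)
p=c2w(-.03,0,.30); print(row(o,p,R)); print(row(o,c2w(-.03,0,.235),R)); print(c2w(-.03,0,.3))
E
```

```text
t 0.1 case mm [-543.   701.7  230.2] F [-0.2 -0.3 -0.4] open 85.3 q [ 1.23  0.05  1.61 -0.    1.48 -0.12]
[-68.57, -53.44, -6.9, -0.02, -0.01, -3.18]
[-68.57, -53.43, -0.4, -0.02, -0.01, -3.18]
[ 0.68874838 -0.06220308  0.3       ]
```

Request:
{"fn": "apply_moves", "kwargs": {"rows": [[0, 0, -5, 0, 0, 0], [0, 0, -9, 0, 0, 0], [-4, -3, -10, 0, 0, -0.5], [-8, -6, -10, 0, 0, -0.5], [-12, -9.3, -10, 0, 0, -1], [-16, -12.5, -10, 0, 0, -1.5], [-20, -15.6, -10, 0, 0, -2], [-24, -18.7, -10, 0, 0, -2.5], [-28, -21.8, -10, 0, 0, -3.2], [-32, -25, -10, 0, 0, -3.2], [-36, -28, -10, 0, 0, -3.2], [-40, -31.2, -10, 0, 0, -3.2], [-44, -34.3, -10, 0, 0, -3.2], [-48, -37.4, -10, 0, 0, -3.2], [-52, -40.5, -9, 0, 0, -3.2], [-56, -43.6, -8, 0, 0, -3.2], [-60, -46.8, -7, 0, 0, -3.2], [-64, -49.9, -7, 0, 0, -3.2], [-68.6, -53.4, -7, 0, 0, -3.2], [-68.6, -53.4, -7, 0, 0, -3.2]], "grip": 1}}

```text
t: 2.1
tool_pos: [0.6903, -0.0654, 0.299]
tool_rot: [0.087, -3.138, 0.003]
contact_force: [-0.4, 0.3, -0.4]
opening: 0.0001
```

```bash
cat > arc.py <<'E'
from h import *; from station import ctrl
o=ctrl.get_obs();st(o)
R=down(TH+np.pi/2)
for a in (.75,.6,.5,.4,.3,.2,.1,0,-.02):
    x=.09-.16*np.cos(a)+.006*np.sin(a); z=.101+.16*np.sin(a)+.006*np.cos(a)
    # bottom edge 11mm toward front touches
    print(a,row(o,c2w(x,0,z+ .011*np.tan(max(a,0))),R))
E
python3 arc.py
```

```text
t 2.1 case mm [-28.6  -3.3 299. ] F [-0.4  0.3 -0.4] open 0.1 q [-0.2   0.18  1.36 -0.    1.6  -1.83]
0.75 [-0.58, 0.35, 7.43, -0.02, -0.03, -0.02]
0.6 [0.98, 0.35, 9.52, -0.02, -0.03, -0.02]
0.5 [1.86, 0.35, 11.01, -0.02, -0.03, -0.02]
0.4 [2.61, 0.35, 12.56, -0.02, -0.03, -0.02]
0.3 [3.21, 0.36, 14.17, -0.02, -0.03, -0.02]
0.2 [3.66, 0.36, 15.82, -0.02, -0.03, -0.02]
0.1 [3.95, 0.36, 17.51, -0.02, -0.03, -0.02]
0 [4.08, 0.36, 19.21, -0.02, -0.03, -0.02]
-0.02 [4.09, 0.36, 19.53, -0.02, -0.03, -0.02]
```

Request:
{"fn": "apply_moves", "kwargs": {"rows": [[0, 0.3, 4, 0, 0, 0], [0, 0.3, 7.4, 0, 0, 0], [0.5, 0.3, 8.4, 0, 0, 0], [1, 0.3, 9.5, 0, 0, 0], [1.4, 0.3, 10.3, 0, 0, 0], [1.9, 0.3, 11, 0, 0, 0], [2.3, 0.3, 11.8, 0, 0, 0], [2.6, 0.3, 12.6, 0, 0, 0]]}}

```text
t: 2.9
tool_pos: [0.6637, -0.0641, 0.1738]
tool_rot: [0.087, -3.139, 0.004]
contact_force: [-0.4, 0.4, 2.5]
opening: 0.0002
```

```bash
python3 arc.py
```

```text
t 2.9 case mm [-55.1  -0.5 173.8] F [-0.4  0.4  2.5] open 0.2 q [-0.21  0.19  1.56 -0.    1.39 -1.83]
0.75 [-3.2, 0.04, -5.1, -0.03, -0.02, -0.01]
0.6 [-1.64, 0.04, -3.01, -0.03, -0.02, -0.01]
0.5 [-0.75, 0.05, -1.52, -0.03, -0.02, -0.01]
0.4 [-0.01, 0.05, 0.03, -0.03, -0.02, -0.01]
0.3 [0.6, 0.05, 1.64, -0.03, -0.02, -0.01]
0.2 [1.05, 0.06, 3.29, -0.03, -0.02, -0.01]
0.1 [1.34, 0.06, 4.97, -0.03, -0.02, -0.01]
0 [1.48, 0.06, 6.68, -0.03, -0.02, -0.01]
-0.02 [1.49, 0.07, 7.0, -0.03, -0.02, -0.01]
```

2.5 N, so it's in contact and the lid is moving.

Request:
{"fn": "apply_moves", "kwargs": {"rows": [[0.3, 0, 0.8, 0, 0, 0], [0.6, 0, 1.6, 0, 0, 0], [0.8, 0, 2.4, 0, 0, 0], [1.0, 0, 3.3, 0, 0, 0], [1.2, 0, 4.1, 0, 0, 0], [1.3, 0, 5.0, 0, 0, 0], [1.4, 0, 5.5, 0, 0, 0], [1.4, 0, 6.0, 0, 0, 0], [1.5, 0, 6.3, 0, 0, 0], [1.5, 0, 6.3, 0, 0, 0]]}}

```text
t: 3.9
tool_pos: [0.6484, -0.0651, 0.1102]
tool_rot: [0.087, -3.138, 0.004]
contact_force: [0.2, -0.6, -0.6]
opening: 0.0001
```

```bash
python3 arc.py|sed -n '1p;9,10p'
```

```text
t 3.9 case mm [-70.4  -0.6 110.2] F [ 0.2 -0.6 -0.6] open 0.1 q [-0.21  0.21  1.65 -0.    1.28 -1.84]
0 [-0.04, 0.06, 0.32, -0.03, -0.02, -0.01]
-0.02 [-0.03, 0.06, 0.64, -0.03, -0.02, -0.01]
```

Request:
{"fn": "apply_moves", "kwargs": {"rows": [[0, 0, 0.1, 0, 0, 0], [0, 0, 0.2, 0, 0, 0], [0, 0, 0.3, 0, 0, 0]]}}

```text
t: 4.2
tool_pos: [0.6484, -0.0651, 0.1074]
tool_rot: [0.087, -3.138, 0.004]
contact_force: [-1.4, -0.4, 1.4]
opening: -0.0002
```

Request:
{"fn": "apply_moves", "kwargs": {"rows": [[0, 0, 0.1, 0, 0, 0], [0, 0, 0.15, 0, 0, 0], [0, 0, 0.2, 0, 0, 0]]}}

```text
t: 4.5
tool_pos: [0.6484, -0.0651, 0.1065]
tool_rot: [0.087, -3.138, 0.004]
contact_force: [-3.5, 1.3, 8.5]
opening: -0.0001
```

Request:
{"fn": "apply_moves", "kwargs": {"rows": [[0, 0, 0.05, 0, 0, 0], [0, 0, 0.05, 0, 0, 0]]}}

```text
t: 4.7
tool_pos: [0.6485, -0.0652, 0.1065]
tool_rot: [0.087, -3.138, 0.004]
contact_force: [-2.8, 0.3, 5.4]
opening: -0.0001
```

Request:
{"fn": "apply_moves", "kwargs": {"rows": [[0, 0, -2, 0, 0, 0], [0, 0, -6, 0, 0, 0], [0, 0, -10.5, 0, 0, 0], [0, 0, -13, 0, 0, 0]]}}

```text
t: 5.1
tool_pos: [0.6502, -0.0651, 0.2404]
tool_rot: [-0.087, 3.137, -0.006]
contact_force: [0.8, 0.1, 0.5]
opening: -0.0001
```

Run:
```python
from station import ctrl
from h import *
d=ctrl.get_image("side"); pickle.dump(d,open("side1.pkl","wb"))
im=d["color"][160:320,265:455]; cv2.imwrite("pics/side1.png",cv2.resize(im,None,fx=3.7,fy=3.7,interpolation=cv2.INTER_CUBIC))
o=ctrl.get_obs();st(o)
# cage start pose: knob at turn -0.15
for a in (-.15,):
    for z in (.25,.145):
        p=c2w(-.14-.07*np.cos(a),-.03+.07*np.sin(a),z); print(p.round(4),row(o,p,down(TH+np.pi/2-a)))
```

```text
t 5.15 case mm [-67.   -1.1 244.9] F [ 0.3 -0.3  3.4] open -0.3 q [-0.21  0.11  1.53 -0.    1.49 -1.84]
[ 0.5121 -0.1128  0.25  ] [14.22, -3.95, -0.62, -0.07, 0.1, -1.73]
[ 0.5121 -0.1128  0.145 ] [14.31, -3.9, 9.88, -0.07, 0.1, -1.73]
```

View pics/side1.png

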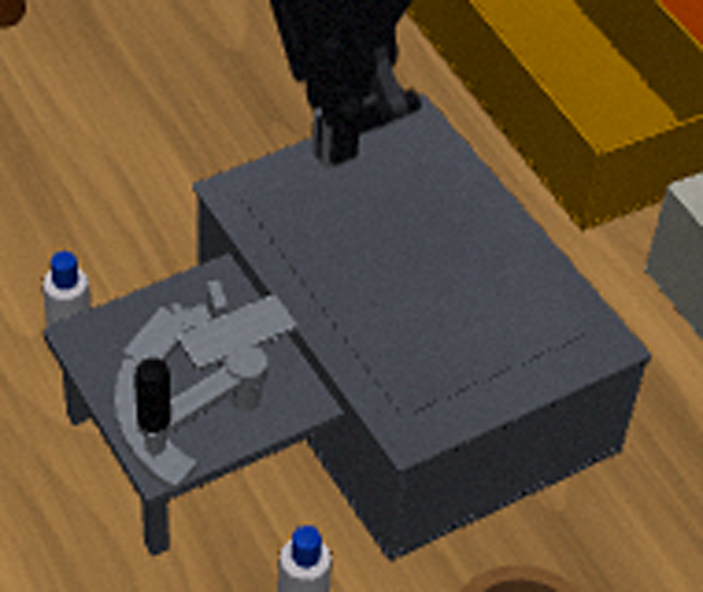

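The lid is shut: it lies flat, the tongue reaches over the ledge at about (240,330), and it met a hard stop at z=0.1065. Now I'll move above the knob with the jaws half open.

Request:
{"fn": "apply_moves", "kwargs": {"rows": [[4, -1, -0.6, 0, 0, -0.5], [8, -2.2, -0.6, 0, 0, -1], [12, -3.3, -0.6, 0, 0, -1.7], [14.2, -3.9, -0.6, 0, 0, -1.7], [14.2, -3.9, -0.6, 0, 0, -1.7], [14.2, -3.9, -0.6, 0, 0, -1.7]], "grip": 0.55, "squeeze": 20}}

```text
t: 5.75
tool_pos: [0.5123, -0.1123, 0.2492]
tool_rot: [-0.318, 3.116, -0.009]
contact_force: [0.6, -1.7, 1.1]
opening: 0.0383
```

Run:
```python
from station import ctrl
from h import *
for n,(x,y,w,h) in {"top":(280,130,150,150),"side":(265,160,190,160)}.items():
    d=ctrl.get_image(n);im=d["color"][y:y+h,x:x+w]
    cv2.imwrite(f"pics/{n}2.png",cv2.resize(im,None,fx=3.7,fy=3.7,interpolation=cv2.INTER_CUBIC))
o=ctrl.get_obs();st(o)
a=-.15
p=c2w(-.14-.07*np.cos(a),-.03+.07*np.sin(a),.145); print(p.round(4),row(o,p,down(TH+np.pi/2-a)))
```

```text
t 5.85 case mm [-208.4  -39.8  249.4] F [ 0.4  0.2 -0.4] open 38.4 q [-0.36 -0.21  1.83 -0.    1.51 -2.13]
[ 0.5121 -0.1128  0.145 ] [0.18, 0.01, 10.44, -0.08, 0.09, -0.03]
```

View pics/side2.png

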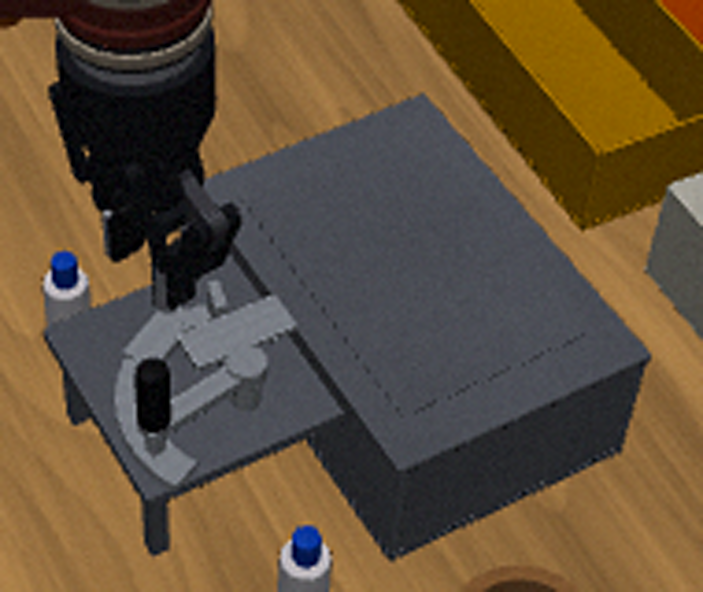

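The jaws are 38 mm open above the knob, 9 mm of clearance each side. Descending.

Request:
{"fn": "apply_moves", "kwargs": {"rows": [[0.1, 0, 2.5, 0, 0, 0], [0.1, 0, 5, 0, 0, 0], [0.2, 0, 6.5, 0, 0, 0], [0.2, 0, 7.3, 0, 0, 0], [0.2, 0, 8, 0, 0, 0]]}}

```text
t: 6.35
tool_pos: [0.5121, -0.1127, 0.169]
tool_rot: [-0.32, 3.116, -0.009]
contact_force: [-0.4, -0.7, -0.7]
opening: 0.0384
```

Request:
{"fn": "apply_moves", "kwargs": {"rows": [[0, 0, 0.8, 0, 0, 0], [0, 0, 1.6, 0, 0, 0], [0, 0, 2.4, 0, 0, 0], [0, 0, 2.4, 0, 0, 0]]}}

```text
t: 6.75
tool_pos: [0.5117, -0.1126, 0.1436]
tool_rot: [-0.32, 3.118, -0.007]
contact_force: [-0.3, 0.5, 0.1]
opening: 0.0382
```

Run:
```python
from station import ctrl
from h import *
for n,(x,y,w,h) in {"top":(280,130,150,150),"side":(265,160,190,160)}.items():
    d=ctrl.get_image(n);im=d["color"][y:y+h,x:x+w]
    cv2.imwrite(f"pics/{n}3.png",cv2.resize(im,None,fx=3.7,fy=3.7,interpolation=cv2.INTER_CUBIC))
o=ctrl.get_obs();st(o)
```

```text
t 6.85 case mm [-209.   -40.5  145. ] F [ 0.4  0.7 -0.1] open 38.4 q [-0.36 -0.13  1.93 -0.    1.32 -2.13]
```

View pics/side3.png

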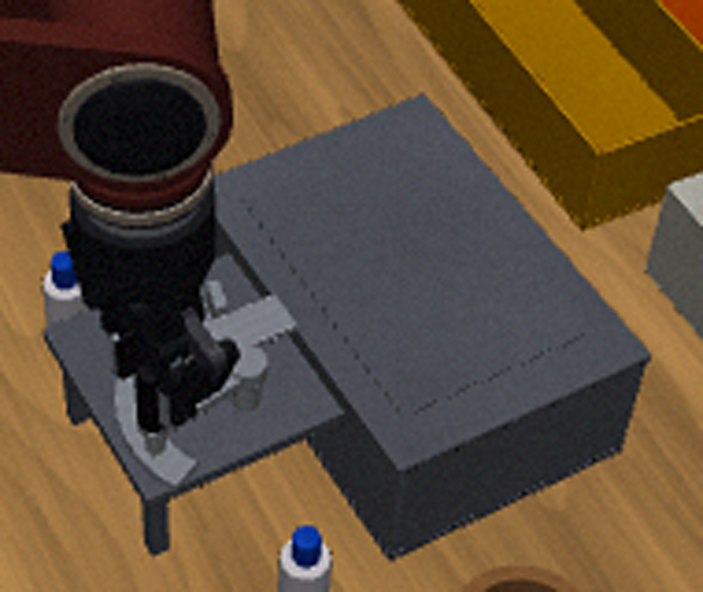

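The knob is caged with no force. I'll narrow the cage to about 28 mm and compute the arc.

```bash
cat > turn.py <<'E'
import sys
from h import *; from station import ctrl
o=ctrl.get_obs();st(o)
op=o["opening"]; 
Rm=Ro.from_rotvec(o["tool_rot"]).as_matrix(); yw=np.arctan2(Rm[1,1],Rm[0,1]); a_or=TH+np.pi/2-yw
c=w2c(o["tool_pos"])[:2]-[-.14,-.03]
# trailing-pad knob position
off=(op-.020)/2
tang=np.array([np.sin(a_or),np.cos(a_or)])
k=c-off*tang; kl=c+off*tang
f=lambda k:round(float(np.arctan2(k[1],-k[0])),3)
cf=o["contact_force"];fc=np.array([np.cos(TH)*cf[0]+np.sin(TH)*cf[1],-np.sin(TH)*cf[0]+np.cos(TH)*cf[1]])
print("a_orient",a_or.round(3),"a_trail",f(k),"r",np.hypot(*k).round(4),"a_lead",f(kl),"Ft(resist<0)",(fc@tang).round(1),"Frad",(fc@[-np.cos(a_or),np.sin(a_or)]).round(1),"Fz",cf[2].round(1))
for a in np.arange(float(sys.argv[1]),float(sys.argv[2])+1e-6,float(sys.argv[3])):
    p=c2w(*(np.array([-.14-.07*np.cos(a),-.03+.07*np.sin(a)])+off*np.array([np.sin(a),np.cos(a)])),.146)
    print(a.round(3),row(o,p,down(TH+np.pi/2-a)))
E
true
```

```text
(no output)
```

Request:
{"fn": "apply_moves", "kwargs": {"rows": [[0, 0, 0, 0, 0, 0], [0, 0, 0, 0, 0, 0], [0, 0, 0, 0, 0, 0]], "grip": 0.67}}

```text
t: 7.15
tool_pos: [0.5126, -0.1129, 0.1454]
tool_rot: [-0.32, 3.116, -0.009]
contact_force: [-0.9, -0.6, -0.3]
opening: 0.0282
```

```bash
python3 turn.py -.15 .3 .05
```

```text
t 7.15 case mm [-208.8  -40.6  145.4] F [-0.9 -0.6 -0.3] open 28.2 q [-0.36 -0.13  1.93 -0.    1.32 -2.13]
a_orient -0.148 a_trail -0.212 r 0.0697 a_lead -0.094 Ft(resist<0) -0.4 Frad 1.0 Fz -0.3
-0.15 [0.04, 0.43, -0.07, -0.08, 0.1, -0.02]
-0.1 [0.01, 0.78, -0.07, -0.08, 0.1, 0.55]
-0.05 [-0.03, 1.13, -0.07, -0.07, 0.1, 1.12]
0.0 [-0.1, 1.48, -0.07, -0.07, 0.1, 1.7]
0.05 [-0.18, 1.82, -0.07, -0.07, 0.11, 2.27]
0.1 [-0.27, 2.15, -0.07, -0.07, 0.11, 2.84]
0.15 [-0.39, 2.48, -0.08, -0.06, 0.11, 3.42]
0.2 [-0.52, 2.81, -0.08, -0.06, 0.11, 3.99]
0.25 [-0.67, 3.13, -0.08, -0.06, 0.11, 4.56]
0.3 [-0.83, 3.44, -0.08, -0.05, 0.12, 5.13]
```

Request:
{"fn": "apply_moves", "kwargs": {"rows": [[0, 0.2, 0, 0, 0, 0], [0, 0.43, 0, 0, 0, 0], [0, 0.6, 0, 0, 0, 0.25], [0, 0.8, 0, 0, 0, 0.55], [0, 0.95, 0, 0, 0, 0.85], [0, 1.13, 0, 0, 0, 1.1], [-0.1, 1.3, 0, 0, 0, 1.4], [-0.1, 1.5, 0, 0, 0, 1.7]]}}

```text
t: 7.95
tool_pos: [0.5108, -0.0983, 0.1457]
tool_rot: [-0.085, 3.13, -0.01]
contact_force: [1.2, -4.9, 1.3]
opening: 0.0281
```

```bash
python3 turn.py 0 .5 .05
```

```text
t 7.95 case mm [-209.7  -25.9  145.7] F [ 1.2 -4.9  1.3] open 28.1 q [-0.33 -0.14  1.95 -0.    1.32 -1.96]
a_orient 0.002 a_trail 0.001 r 0.0697 a_lead 0.116 Ft(resist<0) -5.0 Frad -0.9 Fz 1.3
0.0 [0.03, -0.01, -0.03, -0.07, 0.12, -0.03]
0.05 [-0.0, 0.34, -0.03, -0.07, 0.12, 0.55]
0.1 [-0.05, 0.69, -0.04, -0.07, 0.12, 1.12]
0.15 [-0.11, 1.04, -0.04, -0.07, 0.12, 1.69]
0.2 [-0.19, 1.38, -0.04, -0.06, 0.12, 2.26]
0.25 [-0.29, 1.71, -0.04, -0.06, 0.13, 2.84]
0.3 [-0.4, 2.05, -0.04, -0.06, 0.13, 3.41]
0.35 [-0.53, 2.37, -0.04, -0.05, 0.13, 3.98]
0.4 [-0.68, 2.69, -0.04, -0.05, 0.13, 4.56]
0.45 [-0.84, 3.0, -0.04, -0.05, 0.13, 5.13]
0.5 [-1.02, 3.3, -0.04, -0.04, 0.13, 5.7]
```

In contact with about 5 N of resistance, which fits sliding on the track. Continuing along the arc.

Request:
{"fn": "apply_moves", "kwargs": {"rows": [[0, 0.17, 0, 0, 0, 0.3], [0, 0.34, 0, 0, 0, 0.55], [0, 0.5, 0, 0, 0, 0.85], [-0.05, 0.7, 0, 0, 0, 1.1], [-0.1, 0.87, 0, 0, 0, 1.4], [-0.1, 1.04, 0, 0, 0, 1.7], [-0.15, 1.2, 0, 0, 0, 2], [-0.2, 1.38, 0, 0, 0, 2.3], [-0.25, 1.55, 0, 0, 0, 2.55], [-0.3, 1.7, 0, 0, 0, 2.85], [-0.35, 1.9, 0, 0, 0, 3.1], [-0.4, 2.05, 0, 0, 0, 3.4]]}}

```text
t: 9.15
tool_pos: [0.5137, -0.0775, 0.1457]
tool_rot: [0.381, 3.107, -0.008]
contact_force: [1.8, -4.4, 1.1]
opening: 0.0278
```

```bash
python3 turn.py .3 .7 .05
```

```text
t 9.15 case mm [-205.6   -5.4  145.7] F [ 1.8 -4.4  1.1] open 27.8 q [-0.29 -0.14  1.95 -0.    1.32 -1.62]
a_orient 0.301 a_trail 0.303 r 0.07 a_lead 0.414 Ft(resist<0) -3.9 Frad -2.9 Fz 1.1
0.3 [0.0, -0.02, -0.03, -0.04, 0.14, -0.01]
0.35 [-0.02, 0.32, -0.04, -0.04, 0.14, 0.56]
0.4 [-0.07, 0.67, -0.04, -0.03, 0.14, 1.13]
0.45 [-0.13, 1.02, -0.04, -0.03, 0.14, 1.71]
0.5 [-0.21, 1.36, -0.04, -0.03, 0.14, 2.28]
0.55 [-0.31, 1.7, -0.04, -0.02, 0.14, 2.85]
0.6 [-0.42, 2.03, -0.04, -0.02, 0.14, 3.42]
0.65 [-0.55, 2.35, -0.04, -0.02, 0.14, 4.0]
0.7 [-0.7, 2.67, -0.04, -0.01, 0.14, 4.57]
```

Request:
{"fn": "apply_moves", "kwargs": {"rows": [[0, 0.17, 0, 0, 0, 0.3], [0, 0.34, 0, 0, 0, 0.55], [0, 0.5, 0, 0, 0, 0.85], [-0.05, 0.7, 0, 0, 0, 1.1], [-0.1, 0.87, 0, 0, 0, 1.4], [-0.1, 1.04, 0, 0, 0, 1.7], [-0.15, 1.2, 0, 0, 0, 2], [-0.2, 1.38, 0, 0, 0, 2.3], [-0.25, 1.55, 0, 0, 0, 2.55], [-0.3, 1.7, 0, 0, 0, 2.85], [-0.35, 1.9, 0, 0, 0, 3.1], [-0.4, 2.05, 0, 0, 0, 3.4]]}}

```text
t: 10.35
tool_pos: [0.5226, -0.0584, 0.1455]
tool_rot: [0.839, 3.015, -0.005]
contact_force: [0.6, -4.5, 0.2]
opening: 0.0282
```

```bash
python3 turn.py .6 .9 .05
```

```text
t 10.35 case mm [-195.6   13.2  145.5] F [ 0.6 -4.5  0.2] open 28.2 q [-0.25 -0.12  1.93 -0.    1.32 -1.28]
a_orient 0.6 a_trail 0.602 r 0.0703 a_lead 0.718 Ft(resist<0) -3.5 Frad -2.8 Fz 0.2
0.6 [-0.03, -0.01, -0.04, 0.0, 0.14, 0.0]
0.65 [-0.06, 0.33, -0.04, 0.01, 0.14, 0.57]
0.7 [-0.11, 0.68, -0.04, 0.01, 0.14, 1.15]
0.75 [-0.17, 1.03, -0.04, 0.01, 0.14, 1.72]
0.8 [-0.25, 1.37, -0.04, 0.02, 0.14, 2.29]
0.85 [-0.35, 1.7, -0.04, 0.02, 0.14, 2.87]
0.9 [-0.46, 2.04, -0.04, 0.03, 0.14, 3.44]
```

Request:
{"fn": "apply_moves", "kwargs": {"rows": [[0, 0.17, 0, 0, 0, 0.3], [-0.05, 0.34, 0, 0, 0, 0.55], [-0.1, 0.5, 0, 0, 0, 0.85], [-0.1, 0.7, 0, 0, 0, 1.1], [-0.15, 0.87, 0, 0, 0, 1.4], [-0.15, 1.04, 0, 0, 0, 1.7]]}}

```text
t: 10.95
tool_pos: [0.5294, -0.0502, 0.1455]
tool_rot: [1.064, 2.943, -0.003]
contact_force: [-1.4, -3.3, 0.7]
opening: 0.0282
```

```bash
python3 turn.py .75 .76 .05
```

```text
t 10.95 case mm [-188.4   21.1  145.5] F [-1.4 -3.3  0.7] open 28.2 q [-0.23 -0.11  1.92 -0.    1.32 -1.11]
a_orient 0.75 a_trail 0.754 r 0.0702 a_lead 0.869 Ft(resist<0) -3.4 Frad -1.0 Fz 0.7
0.75 [-0.02, -0.02, -0.05, 0.02, 0.14, -0.0]
```

Request:
{"fn": "apply_moves", "kwargs": {"rows": [[0, 0.17, 0, 0, 0, 0.3], [0, 0.34, 0, 0, 0, 0.55], [0, 0.5, 0, 0, 0, 0.85], [-0.05, 0.7, 0, 0, 0, 1.1], [-0.1, 0.87, 0, 0, 0, 1.4], [-0.1, 1.04, 0, 0, 0, 1.7]]}}

```text
t: 11.55
tool_pos: [0.5363, -0.0434, 0.1458]
tool_rot: [1.282, 2.856, -0.005]
contact_force: [-4.8, -6.8, 4.6]
opening: 0.0281
```

```bash
python3 turn.py .9 1.05 .05
```

```text
t 11.55 case mm [-181.1   27.4  145.8] F [-4.8 -6.8  4.6] open 28.1 q [-0.22 -0.09  1.9  -0.01  1.32 -0.94]
a_orient 0.901 a_trail 0.891 r 0.0706 a_lead 1.006 Ft(resist<0) -8.1 Frad -1.9 Fz 4.6
0.9 [-0.05, 0.06, -0.02, 0.02, 0.13, -0.01]
0.95 [-0.08, 0.41, -0.02, 0.02, 0.13, 0.57]
1.0 [-0.13, 0.76, -0.02, 0.02, 0.13, 1.14]
1.05 [-0.19, 1.1, -0.02, 0.03, 0.13, 1.71]
```

The force has risen to 8 N, so the ramp began around 0.8. That puts the notch at about 1.6. Climbing.

Request:
{"fn": "apply_moves", "kwargs": {"rows": [[0, 0.23, 0, 0, 0, 0.3], [-0.05, 0.4, 0, 0, 0, 0.55], [-0.1, 0.58, 0, 0, 0, 0.85], [-0.1, 0.75, 0, 0, 0, 1.1], [-0.15, 0.93, 0, 0, 0, 1.4], [-0.2, 1.1, 0, 0, 0, 1.7]]}}

```text
t: 12.15
tool_pos: [0.5446, -0.0387, 0.1469]
tool_rot: [1.494, 2.754, -0.011]
contact_force: [-10.0, -6.1, 10.2]
opening: 0.0281
```

```bash
python3 turn.py 1.05 1.2 .05
```

```text
t 12.15 case mm [-172.6   31.7  146.9] F [-10.   -6.1  10.2] open 28.1 q [-0.2  -0.07  1.88 -0.01  1.33 -0.78]
a_orient 1.051 a_trail 1.027 r 0.0697 a_lead 1.143 Ft(resist<0) -11.7 Frad 0.4 Fz 10.2
1.05 [0.03, 0.16, 0.09, -0.02, 0.13, -0.01]
1.1 [0.0, 0.51, 0.09, -0.02, 0.13, 0.56]
1.15 [-0.05, 0.86, 0.09, -0.02, 0.13, 1.13]
1.2 [-0.11, 1.2, 0.09, -0.01, 0.13, 1.71]
```

The pad friction is high (Fz 10 N), so I'll raise the tool along with the ramp to stop it holding the knob down.

Request:
{"fn": "apply_moves", "kwargs": {"rows": [[0, 0.2, -0.1, 0, 0, 0.3], [0, 0.4, -0.2, 0, 0, 0.55], [-0.05, 0.6, -0.25, 0, 0, 0.85], [-0.05, 0.8, -0.3, 0, 0, 1.1], [-0.1, 1, -0.35, 0, 0, 1.4], [-0.1, 1.15, -0.4, 0, 0, 1.7]]}}

```text
t: 12.75
tool_pos: [0.5546, -0.0327, 0.1504]
tool_rot: [1.697, 2.634, -0.01]
contact_force: [-2.2, -1.4, -2.6]
opening: 0.028
```

```bash
python3 turn.py 1.2 1.35 .05
```

```text
t 12.75 case mm [-162.2   37.   150.4] F [-2.2 -1.4 -2.6] open 28.0 q [-0.19 -0.05  1.85 -0.01  1.33 -0.61]
a_orient 1.201 a_trail 1.194 r 0.0705 a_lead 1.307 Ft(resist<0) -2.6 Frad -0.3 Fz -2.6
1.2 [-0.05, 0.04, 0.44, -0.01, 0.12, -0.02]
1.25 [-0.08, 0.39, 0.44, -0.01, 0.12, 0.56]
1.3 [-0.12, 0.74, 0.44, -0.0, 0.12, 1.13]
1.35 [-0.19, 1.08, 0.44, -0.0, 0.12, 1.7]
```

Request:
{"fn": "apply_moves", "kwargs": {"rows": [[0, 0.14, 0, 0, 0, 0.2], [-0.05, 0.25, 0, 0, 0, 0.4], [-0.05, 0.39, 0, 0, 0, 0.55], [-0.05, 0.5, 0, 0, 0, 0.7], [-0.1, 0.62, -0.05, 0, 0, 0.9]]}}

```text
t: 13.25
tool_pos: [0.5604, -0.031, 0.1511]
tool_rot: [1.801, 2.565, -0.01]
contact_force: [-4.2, -2.4, 0.2]
opening: 0.0282
```

```bash
python3 turn.py 1.25 1.4 .05
```

```text
t 13.25 case mm [-156.4   38.4  151.1] F [-4.2 -2.4  0.2] open 28.2 q [-0.18 -0.04  1.84 -0.01  1.33 -0.53]
a_orient 1.281 a_trail 1.278 r 0.0703 a_lead 1.394 Ft(resist<0) -4.7 Frad -0.8 Fz 0.2
1.25 [-0.01, -0.19, 0.51, -0.01, 0.11, -0.36]
1.3 [-0.03, 0.16, 0.51, -0.01, 0.11, 0.21]
1.35 [-0.07, 0.51, 0.51, -0.01, 0.11, 0.79]
1.4 [-0.12, 0.85, 0.51, -0.01, 0.11, 1.36]
```

Request:
{"fn": "apply_moves", "kwargs": {"rows": [[0, 0.14, -0.02, 0, 0, 0.2], [-0.05, 0.28, -0.04, 0, 0, 0.4], [-0.05, 0.41, -0.06, 0, 0, 0.6], [-0.05, 0.54, -0.08, 0, 0, 0.8], [-0.1, 0.68, -0.1, 0, 0, 1.0]]}}

```text
t: 13.75
tool_pos: [0.5671, -0.0295, 0.1521]
tool_rot: [1.914, 2.483, -0.01]
contact_force: [-5.1, -1.6, 0.6]
opening: 0.0282
```

```bash
python3 turn.py 1.35 1.5 .05
```

```text
t 13.75 case mm [-149.6   39.6  152.1] F [-5.1 -1.6  0.6] open 28.2 q [-0.18 -0.02  1.82 -0.01  1.34 -0.43]
a_orient 1.37 a_trail 1.375 r 0.0701 a_lead 1.491 Ft(resist<0) -5.3 Frad -0.2 Fz 0.6
1.35 [0.0, -0.17, 0.61, -0.01, 0.11, -0.23]
1.4 [-0.02, 0.18, 0.61, -0.01, 0.11, 0.34]
1.45 [-0.06, 0.53, 0.61, -0.0, 0.11, 0.92]
1.5 [-0.12, 0.87, 0.61, -0.0, 0.11, 1.49]
```

Close to the crest now. I'll take small steps and check the force each time.

Request:
{"fn": "apply_moves", "kwargs": {"rows": [[0, 0.1, 0, 0, 0, 0.15], [0, 0.2, 0, 0, 0, 0.3], [0, 0.25, 0, 0, 0, 0.4]]}}

```text
t: 14.05
tool_pos: [0.5699, -0.0288, 0.1524]
tool_rot: [1.957, 2.448, -0.009]
contact_force: [-4.3, -0.8, 1.1]
opening: 0.0279
```

Request:
{"fn": "apply_moves", "kwargs": {"rows": [[0, 0.1, 0, 0, 0, 0.15], [0, 0.2, 0, 0, 0, 0.3], [-0.03, 0.25, 0, 0, 0, 0.4]]}}

```text
t: 14.35
tool_pos: [0.5725, -0.0285, 0.1524]
tool_rot: [2.001, 2.412, -0.008]
contact_force: [-3.3, -1.6, 1.0]
opening: 0.0281
```

```bash
python3 turn.py 1.45 1.55 .05
```

```text
t 14.35 case mm [-144.2   40.2  152.4] F [-3.3 -1.6  1. ] open 28.1 q [-0.18 -0.01  1.81 -0.01  1.34 -0.36]
a_orient 1.442 a_trail 1.453 r 0.0702 a_lead 1.568 Ft(resist<0) -3.5 Frad -0.9 Fz 1.0
1.45 [-0.02, -0.02, 0.64, 0.01, 0.11, 0.1]
1.5 [-0.05, 0.32, 0.64, 0.01, 0.11, 0.67]
1.55 [-0.1, 0.67, 0.64, 0.01, 0.11, 1.24]
```

Request:
{"fn": "apply_moves", "kwargs": {"rows": [[0, 0.07, 0, 0, 0, 0.1], [0, 0.15, 0, 0, 0, 0.25]]}}

```text
t: 14.55
tool_pos: [0.5741, -0.0283, 0.1524]
tool_rot: [2.028, 2.389, -0.008]
contact_force: [-3.1, -1.4, 0.1]
opening: 0.0282
```

Request:
{"fn": "apply_moves", "kwargs": {"rows": [[0, 0.07, 0, 0, 0, 0.1], [-0.02, 0.15, 0, 0, 0, 0.25]]}}

```text
t: 14.75
tool_pos: [0.5759, -0.0281, 0.1524]
tool_rot: [2.055, 2.366, -0.007]
contact_force: [-1.7, -0.5, -0.4]
opening: 0.0285
```

Request:
{"fn": "apply_moves", "kwargs": {"rows": [[0, 0.07, 0, 0, 0, 0.1], [-0.02, 0.15, 0, 0, 0, 0.25]]}}

```text
t: 14.95
tool_pos: [0.578, -0.0278, 0.1525]
tool_rot: [2.081, 2.341, -0.005]
contact_force: [0.9, 0.3, 0.0]
opening: 0.028
```

```bash
python3 turn.py 1.5 1.6 .05
```

```text
t 14.95 case mm [-138.7   40.7  152.5] F [0.9 0.3 0. ] open 28.0 q [-0.17  0.    1.8  -0.01  1.33 -0.29]
a_orient 1.51 a_trail 1.533 r 0.0705 a_lead 1.646 Ft(resist<0) 0.9 Frad 0.2 Fz 0.0
1.5 [-0.03, -0.23, 0.65, 0.04, 0.1, -0.11]
1.55 [-0.06, 0.12, 0.65, 0.05, 0.1, 0.46]
1.6 [-0.1, 0.46, 0.65, 0.05, 0.1, 1.03]
```

The resistance fell to zero at turn 1.53, so it may have dropped. I'll look before moving further.

```bash
python3 - <<'E'
from station import ctrl
from h import *
ims=[]
for n,(x,y,w,h) in {"top":(310,180,75,100),"side":(285,210,75,100)}.items():
    d=ctrl.get_image(n);im=d["color"][y:y+h,x:x+w]
    ims.append(cv2.resize(im,None,fx=5,fy=5,interpolation=cv2.INTER_CUBIC))
cv2.imwrite("pics/c4.png",np.hstack(ims))
E
python3 turn.py 1.5 1.5 1
```

```text
t 15.05 case mm [-138.5   40.5  152.8] F [-0.2  0.4 -0. ] open 28.4 q [-0.17  0.    1.8  -0.01  1.33 -0.29]
a_orient 1.509 a_trail 1.533 r 0.0703 a_lead 1.651 Ft(resist<0) -0.1 Frad 0.5 Fz -0.0
1.5 [-0.02, -0.24, 0.68, 0.05, 0.1, -0.11]
```

View pics/c4.png

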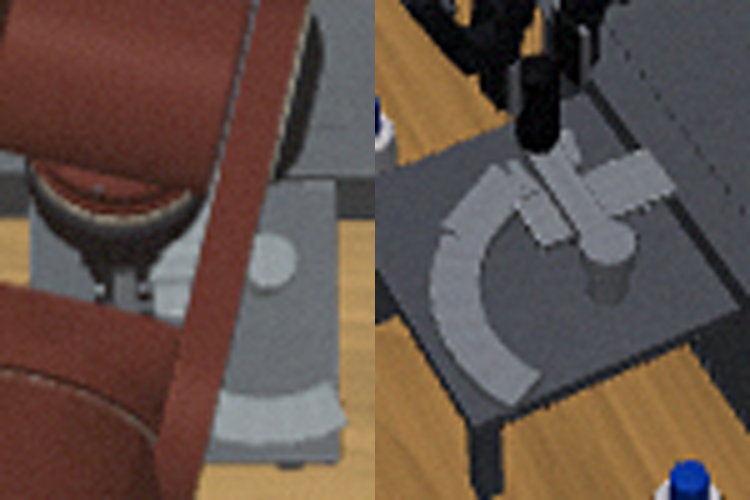

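Run:
```python
from station import ctrl
from h import *
S=load("side0.pkl")
a=1.533
for a in (1.50,1.56,1.6):
  for zt in (.170,.180):
    c=(-.14-.07*np.cos(a),-.03+.07*np.sin(a))
    r=zt-.051
    P=[c2w(*c,zt),c2w(*c,zt-.051),c2w(-.14,-.03,r)]
    print(a,zt,[( (q-[285,210])*5+[375,0]).round(0).tolist() for q in proj(S,P)])
# calibrate with start picture: knob top centre/bottom at a=-.15 
a=-.15;c=(-.14-.07*np.cos(a),-.03+.07*np.sin(a))
print([((q-[265,160])*3.7).round(0).tolist() for q in proj(S,[c2w(*c,.174),c2w(*c,.123),c2w(-.14,-.03,.123)])], "seen top centre (154,366)")
```

```text
1.5 0.17 [[524.0, 70.0], [525.0, 142.0], [608.0, 243.0]]
1.5 0.18 [[524.0, 55.0], [525.0, 129.0], [608.0, 229.0]]
1.56 0.17 [[532.0, 66.0], [533.0, 139.0], [608.0, 243.0]]
1.56 0.18 [[532.0, 52.0], [533.0, 125.0], [608.0, 229.0]]
1.6 0.17 [[537.0, 64.0], [538.0, 137.0], [608.0, 243.0]]
1.6 0.18 [[537.0, 49.0], [538.0, 123.0], [608.0, 229.0]]
[[151.0, 365.0], [153.0, 417.0], [246.0, 361.0]] seen top centre (154,366)
```

The side view puts the pivot cap centre at (608,243). That matches the dropped height (243 predicted, against 229 on the crest). A light back-push in small steps should confirm the notch holds.

Request:
{"fn": "apply_moves", "kwargs": {"rows": [[0, -0.1, 0, 0, 0, 0], [0, -0.2, 0, 0, 0, 0], [0, -0.3, 0, 0, 0, 0]]}}

```text
t: 15.35
tool_pos: [0.5752, -0.0283, 0.153]
tool_rot: [2.08, 2.341, -0.004]
contact_force: [0.1, -0.8, -0.3]
opening: 0.0281
```

Request:
{"fn": "apply_moves", "kwargs": {"rows": [[0, -0.1, 0, 0, 0, 0], [0, -0.2, 0, 0, 0, 0]]}}

```text
t: 15.55
tool_pos: [0.5732, -0.0285, 0.1531]
tool_rot: [2.08, 2.341, -0.004]
contact_force: [-0.1, 0.0, 0.1]
opening: 0.028
```

```bash
python3 turn.py 1.5 1.5 1
```

```text
t 15.55 case mm [-143.5   40.2  153.1] F [-0.1  0.   0.1] open 28.0 q [-0.18 -0.01  1.81 -0.01  1.33 -0.29]
a_orient 1.509 a_trail 1.465 r 0.0704 a_lead 1.578 Ft(resist<0) -0.1 Frad 0.1 Fz 0.1
1.5 [-0.02, 0.24, 0.71, 0.06, 0.11, -0.11]
```

Request:
{"fn": "apply_moves", "kwargs": {"rows": [[0, -0.1, 0, 0, 0, 0], [0, -0.2, 0, 0, 0, 0]]}}

```text
t: 15.75
tool_pos: [0.5716, -0.0287, 0.1532]
tool_rot: [2.079, 2.34, -0.002]
contact_force: [2.9, 0.2, -0.9]
opening: 0.0283
```

Request:
{"fn": "apply_moves", "kwargs": {"rows": [[0, -0.07, 0, 0, 0, 0], [0, -0.14, 0, 0, 0, 0]]}}

```text
t: 15.95
tool_pos: [0.571, -0.0288, 0.1534]
tool_rot: [2.078, 2.339, 0.001]
contact_force: [5.7, 1.2, -3.3]
opening: 0.0282
```

```bash
python3 turn.py 1.5 1.5 1
```

```text
t 15.95 case mm [-145.7   40.   153.4] F [ 5.7  1.2 -3.3] open 28.2 q [-0.18 -0.02  1.82 -0.01  1.33 -0.29]
a_orient 1.509 a_trail 1.432 r 0.0704 a_lead 1.548 Ft(resist<0) 5.8 Frad 0.5 Fz -3.3
1.5 [-0.01, 0.47, 0.74, 0.1, 0.11, -0.11]
```

The back-push is blocked: the force climbed to 5.8 N while the tool barely moved, so the foot is in the notch. I'll centre the cage off the knob and retreat upward.

Request:
{"fn": "apply_moves", "kwargs": {"rows": [[0, 0.2, 0, 0, 0, 0], [0, 0.35, 0, 0, 0, 0], [0, 0.45, 0, 0, 0, 0]]}}

```text
t: 16.25
tool_pos: [0.5752, -0.0283, 0.1533]
tool_rot: [2.078, 2.34, -0.001]
contact_force: [-0.3, -0.5, -0.8]
opening: 0.0285
```

Request:
{"fn": "apply_moves", "kwargs": {"rows": [[0, 0, 0, 0, 0, 0], [0, 0, 0, 0, 0, 0], [0, 0, 0, 0, 0, 0]], "grip": 0.55}}

```text
t: 16.55
tool_pos: [0.5751, -0.0283, 0.1533]
tool_rot: [2.078, 2.34, -0.001]
contact_force: [0.5, 0.5, 0.2]
opening: 0.038
```

Request:
{"fn": "apply_moves", "kwargs": {"rows": [[0, 0, -0.5, 0, 0, 0], [0, 0, -1.5, 0, 0, 0], [0, 0, -3, 0, 0, 0], [0, 0, -5, 0, 0, 0], [0, 0, -8, 0, 0, 0], [0, 0, -12, 0, 0, 0], [0, 0, -15, 0, 0, 0]]}}

```text
t: 17.25
tool_pos: [0.5743, -0.0271, 0.3078]
tool_rot: [2.076, 2.337, 0.002]
contact_force: [-0.2, 0.7, 0.4]
opening: 0.0384
```

Run:
```python
from h import *; from station import ctrl
o=ctrl.get_obs();st(o); print(row(o,[.45,.3,.35],down(TH+np.pi/2-1.51)))
```

```text
t 17.25 case mm [-142.3   41.5  307.8] F [-0.2  0.7  0.4] open 38.4 q [-0.17 -0.11  1.65 -0.01  1.59 -0.29]
[33.9, -8.43, -4.67, 0.13, 0.12, 0.01]
```

Request:
{"fn": "apply_moves", "kwargs": {"rows": [[4, -1, -2, 0, 0, 0], [8, -2, -4, 0, 0, 0], [12, -3, -4.5, 0, 0, 0], [16, -4, -4.5, 0, 0, 0], [20, -5, -4.5, 0, 0, 0], [24, -6, -4.5, 0, 0, 0], [28, -7, -4.5, 0, 0, 0], [32, -8, -4.5, 0, 0, 0], [34, -8.5, -4.5, 0, 0, 0], [34, -8.5, -4.5, 0, 0, 0]]}}

```text
t: 18.25
tool_pos: [0.4482, 0.303, 0.35]
tool_rot: [2.071, 2.341, 0.006]
contact_force: [-0.2, 0.5, -0.2]
opening: 0.0382
```

Run:
```python
from station import ctrl
from h import *
ims=[]
for n,(x,y,w,h) in {"top":(290,180,100,110),"side":(265,200,100,110)}.items():
    d=ctrl.get_image(n);pickle.dump(d,open(n+"5.pkl","wb"));im=d["color"][y:y+h,x:x+w]
    cv2.imwrite(f"pics/{n}5full.png",d["color"])
    ims.append(cv2.resize(im,None,fx=4,fy=4,interpolation=cv2.INTER_CUBIC))
cv2.imwrite("pics/c5.png",np.hstack(ims))
st(ctrl.get_obs())
S=load("side5.pkl");T=load("top5.pkl")
a=1.56
for zt in (.170,.174,.180):
    c=(-.14-.07*np.cos(a),-.03+.07*np.sin(a));P=[c2w(*c,zt),c2w(-.14,-.03,zt-.051)]
    print(zt,"top",((proj(T,P)-[290,180])*4).round(0).tolist(),"side",((proj(S,P)-[265,200])*4+[400,0]).round(0).tolist())
```

```text
t 18.35 case mm [-248.5  376.   349.5] F [-0.1 -0.4  0.4] open 38.5 q [ 0.46 -0.2   1.66 -0.01  1.67  0.34]
0.17 top [[175.0, 189.0], [292.0, 207.0]] side [[606.0, 93.0], [666.0, 234.0]]
0.174 top [[175.0, 187.0], [293.0, 206.0]] side [[605.0, 88.0], [666.0, 230.0]]
0.18 top [[175.0, 185.0], [294.0, 204.0]] side [[605.0, 81.0], [666.0, 223.0]]
```

View pics/c5.png

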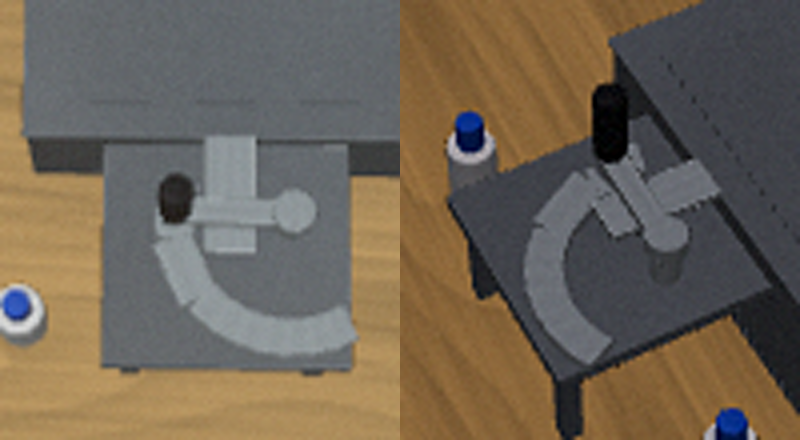

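View pics/top5full.png

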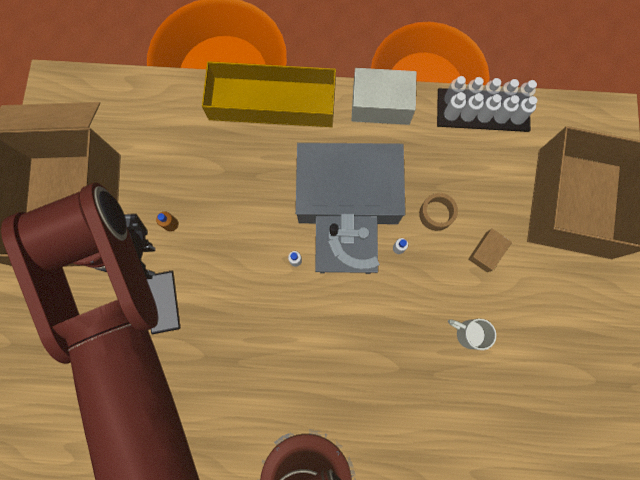

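The cap at (666,234) and knob top centre at about (609,93) match the dropped height (knob top 0.170). The bar lies across the tongue, the lid is flat, and everything else is where it was. Handing in.

```bash
python3 -c "
from station import ctrl
print(ctrl.finish_job())"
```

```text
the job is handed in; nothing more can be done
None
```

The lid is shut and the latch handle is down in the notch behind the crest, lying across the lid's tongue. I handed the job in at about 18 s with the arm clear; it reported no verdict.

- **Lid:** I pressed it down with closed fingers to a hard stop at 0.1065 m (0.107 m expected). The force there read 8.5 N, and the last pictures show it lying flat.
- **Latch:** I turned the knob between the half-open fingers. The ramp began at about 0.8 rad, and the largest resistance I read was about 12 N along the turn.
    - **Pad friction:** partway up the ramp the pads also took about 10 N vertically, so I raised the tool along with the knob from there.
    - **Drop:** the resistance fell to zero at about 1.53 rad, and I stopped there without loading the stop behind the notch.
- **Checks on the notch:** A light push back was blocked at about 1.55 rad, reading 5.8 N. In the last side picture, the pivot cap and knob top sit at the dropped height (knob top 170 mm) rather than the crest height (180 mm).
- **Other things:** In the last top picture the bottles, phone, tape roll, carton and cup are where they were at the start, though the arm covers part of the phone.

No check failed. The only disagreement was 2–4 mm between the two cameras when I measured the case position.

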